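# Put the plug gauges back in their stand in order of size and close the cover

## Robot

A 6-joint arm with a two-finger parallel gripper is mounted at the origin on a cart in front of the work surface, level with it; the furniture and walls round the work are solid. World frame = base frame: x ahead of the robot, y to its left, z up, the work surface at z = 0. Lengths are in m, angles in rad, forces in N, time in s.
With the tool pointing down it reaches from about 0.25 to 0.775 m from the base axis. Payload 4 kg.
Tool frame: the origin (TCP) lies on the centre line of the jaws, within the pads' length; the fingertips stand ahead of it and the grasp point (between the pads) lies 8 mm behind it (ctrl.tip_extent is the x of the fingertips in the tool frame, in m); x points along the fingers, z is the direction in which the jaws open and shut, and the axes are right-handed (so a half turn about x gives the same grasp; the last joint's range is limited). The gripper opens to 94 mm and grips with 3 to 60 N. Pads are 16 mm wide; open, the fingers measure 119 mm over their backs; the gripper's body (75 mm by 177 mm) begins 78 mm behind the grasp point.
Start: joints at [1.056, 0.087, 1.371, -0, 1.684, -0.103], TCP at [0.22, 0.504, 0.217] pointing down, gripper open.
Joint ranges: [-3.1, 3.1], [-0.76, 2.03], [0.27, 2.55], [-1.08, 4.22], [0.17, 2.65], [-2.57, 2.57]. Speed limits (rad/s): [2.79, 2.79, 3.14, 3.14, 3.14, 3.14].

## Interface

Orientations are given as [roll, pitch, yaw] about the fixed x, y, z axes, in that order (R = Rz(yaw) Ry(pitch) Rx(roll)).
In Python, from station import ctrl gives the robot as it stands.
- The arm moves only by the shell command python3 -m jog 'ROWS' [FORCE]. ROWS is JSON, a list that holds one entry, the list of rows, each a list of 7 numbers: the shift along the tool's x, y, z in m, then the turn, a rotation vector about the tool's x, y, z in degrees, then the opening in per cent of the stroke, from 0 (shut) to 100 (fully open). In form: [[[x, y, z, rx, ry, rz, fingers], ...]]. A call has 1 to 10 rows; each row is the pose to reach, as a shift and turn from the pose commanded when the call began, along the tool's axes at that moment; what a row does not reach only later rows make up. A row lasts 1/8 s, in which the tool goes at most 62.5 mm and 10.7 degrees, less where a joint would pass 70% of its speed; a pose out of reach is approached as far as the arm can. A call with a gripper value outside its range is refused whole. The fingers move at their own pace and stop on an object; FORCE is the grip in N (left out, the last holds). Time passes only in rows, so rows that repeat a pose let the fingers close. It gives the time, the measured TCP pose, the force and the opening at its end, in the units of the state.
- ctrl.read_state(): the state, without advancing time (a new reading comes with each control period).
- ctrl.camera(name): name is "side" or "top"; returns the picture (384x512x3 uint8, red, green, blue); there is no depth.
- ctrl.get_calibration(name): a dict with "fx", "fy", "cx", "cy" (pixels), "R" (3x3) and "t" (3): a world point X has camera coordinates R X + t. Camera axes: x right, y down, z forward; pixel columns grow to the right and rows downward; lengths in m; the calibration is good to about 2 mm. A picture is of the moment at which its call begins. get_calibration takes no time and is no camera call.
- ctrl.close_job(): hands the job in, once; it reports no verdict.
The state is a dict: "t": time; "joints": joint angles; "dq": joint speeds; "joint_efforts": joint torques, N m; "position": TCP position; "tcp_rot": TCP orientation; "contact_force": force on the tool from outside, world axes, zero at the start; "torque": the same for the moment, N m; "width": finger opening in m.
Only numpy, scipy, OpenCV 4.12 (cv2) and the standard library are available. Lean on these libraries where they do the work, as an engineer would, in place of code of your own. Each camera call takes 0.05 s, during which the arm holds its last target.

## Task

Three plug gauges are still out on the bench; the smallest and the largest already stand at the two ends of their covered stand. Lift the clear cover, stand the three gauges upright in the empty seats between them so that the whole row runs in order of size from the smallest to the largest, leaving the two end gauges where they are and knocking none over, then lower the cover fully shut to keep the lapping grit off.

Things in the scene. Friction and masses are not known exactly. Their poses are not given: they have to be found in the camera images.
- gauge_1_mid (a point): Size 1 (the smallest and shortest of the five): steel plug gauge: a bright upright cylinder on a dark round knurled foot (32 mm across, 6 mm thick, alike on all five). Cylinder 9 mm in diameter, whole gauge 42 mm high. It already stands in one of the two end seats of the stand (either end), under the cover. The point is at its centre half-way up, 21 mm above its underside; z points up.
- gauge_2_mid (a point): Size 2 (the second smallest): steel plug gauge: a bright upright cylinder on a dark round knurled foot (32 mm across, 6 mm thick, alike on all five). Cylinder 14 mm in diameter, whole gauge 47 mm high. At the start it stands loose on the bench in front of the stand. The point is at its centre half-way up, 23.5 mm above its underside; z points up.
- gauge_3_mid (a point): Size 3 (the middle size): steel plug gauge: a bright upright cylinder on a dark round knurled foot (32 mm across, 6 mm thick, alike on all five). Cylinder 19 mm in diameter, whole gauge 52 mm high. At the start it stands loose on the bench in front of the stand. The point is at its centre half-way up, 26 mm above its underside; z points up.
- gauge_4_mid (a point): Size 4 (the second largest): steel plug gauge: a bright upright cylinder on a dark round knurled foot (32 mm across, 6 mm thick, alike on all five). Cylinder 24 mm in diameter, whole gauge 57 mm high. At the start it stands loose on the bench in front of the stand. The point is at its centre half-way up, 28.5 mm above its underside; z points up.
- gauge_5_mid (a point): Size 5 (the largest and tallest of the five): steel plug gauge: a bright upright cylinder on a dark round knurled foot (32 mm across, 6 mm thick, alike on all five). Cylinder 29 mm in diameter, whole gauge 62 mm high. It already stands in one of the two end seats of the stand (either end), under the cover. The point is at its centre half-way up, 31 mm above its underside; z points up.
- seat_middle: Middle one of five like seats, 56 mm apart in a straight row on a wooden plinth 144 x 302 mm: a low black ring, 47 mm inside, 52 mm outside, rim 3 mm high. Origin: centre of its flat floor (the plinth's top), 20 mm above the bench. x: across the row to the rear (hinge side), y: along the row to the left, z up. End seats: 112 mm either side along y; they hold sizes 1 and 5.
- seat_left: Seat 56 mm to the left of the middle one (its +y), between it and the left end seat: same ring, same origin and axes. Empty at the start.
- seat_right: Seat 56 mm to the right of the middle one (its -y), between it and the right end seat: same ring, same origin and axes. Empty at the start.
- cover (a joint): Clear dust cover over the row, 286 mm along it, 108 deep, 72 high, aluminium edges. rad: 0 shut on the plinth, grows as its front is lifted, 1.62 fully open, standing behind the row. Hinge axis: parallel to the row, 62 mm behind (+x of) the middle seat's origin, at its height. The stiff hinge stays where it is left; about 4 N at the knob moves it. Starts shut or slightly ajar.
- cover_knob (a point): Centre of the round black knob in the middle of the cover's front: 22 mm diameter, 20 mm long, its axis square to the front face, on a stem, 27 mm out from that face. With the cover shut it is 135 mm in front of the hinge axis and 20 mm above it (40 mm above the bench), and its axes are parallel to the middle seat's; it swings with the cover about that axis.
Mind the look-alikes: they are no part of the job. Leave any turquoise look-alike of the part that bears gauge_3_mid alone.

How it is judged:
By the outcome, as a careful person would: the job done as asked, in the order asked, and still so for the second after the job is handed in, with the robot touching nothing.
It also fails if it takes over 93 s, if anything falls off the work surface, if the arm or the gripper's body presses on something with over 40 N, if the wrist force passes 120 N, or if a joint passes its speed limit or range.

## Working session

There is one attempt and no reset: what is moved stays moved. The work goes in short steps, Python scripts to look and compute and a shell command to move; the robot and the scene stay as the last step left them, time stands still between calls to the robot, and variables do not carry over. Pictures are saved under pics/ and viewed, and the job is handed in when it is done.

```bash
ls; mkdir -p pics; python3 - <<'E'
from station import ctrl
import cv2
print(ctrl.read_state()); print(ctrl.tip_extent)
for n in("side","top"):
    im=ctrl.camera(n); cv2.imwrite(f"pics/{n}0.png",im[:,:,::-1]); print(n,ctrl.get_calibration(n))
E
```

```text
pics
{'t': 0.0, 'joints': array([ 1.05591739e+00,  8.79150378e-02,  1.37222063e+00,  2.07968152e-06,
        1.68364480e+00, -1.03100627e-01]), 'dq': array([-0.00031567,  0.00026775,  0.00063073,  0.0018171 ,  0.00087088,
        0.00045823]), 'joint_efforts': array([ 7.83200721e-04, -3.40175307e+01, -3.02430367e+01,  7.17379502e-02,
        3.31508426e-02, -1.59684328e-04]), 'position': array([0.21987166, 0.50355741, 0.21534309]), 'tcp_rot': array([ 3.03754727,  1.56860851, -2.08661979]), 'contact_force': array([0.34471353, 1.07954066, 0.20537395]), 'torque': array([-0.03740536, -0.01983893, -0.0245977 ]), 'width': 0.09400096280331448}
0.011
side {'fx': 453.02848559504173, 'fy': 453.02848559504173, 'cx': 257.51140508740565, 'cy': 189.96528676009643, 'R': array([[ 0.98994267, -0.1414245 ,  0.00355193],
       [-0.06470875, -0.47498954, -0.87760909],
       [ 0.12580256,  0.86855285, -0.47936382]]), 't': array([-0.47085437,  0.20956005,  0.55754889])}
top {'fx': 348.01114190073065, 'fy': 348.01114190073065, 'cx': 252.38317945488703, 'cy': 188.85245473315408, 'R': array([[-0.01977451, -0.99893699, -0.04163956],
       [-0.98404258,  0.02681192, -0.17590145],
       [ 0.1768309 ,  0.03749673, -0.98352673]]), 't': array([0.31998   , 0.53025557, 0.79737219])}
```

View pics/side0.png

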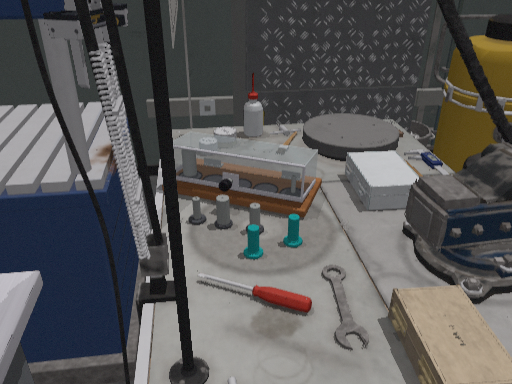

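View pics/top0.png

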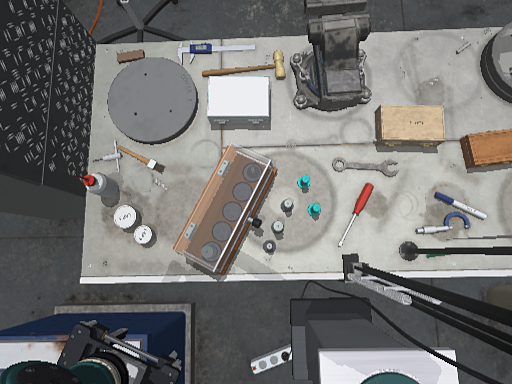

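```bash
python3 - <<'E'
import cv2
a=cv2.imread('pics/top0.png')[130:290,160:340]; cv2.imwrite('pics/topc.png',cv2.resize(a,None,fx=4,fy=3.7,interpolation=2)) 
a=cv2.imread('pics/side0.png')[120:270,150:350]; cv2.imwrite('pics/sidec.png',cv2.resize(a,None,fx=4,fy=4,interpolation=2)) 
E
```

```text
(no output)
```

View pics/topc.png

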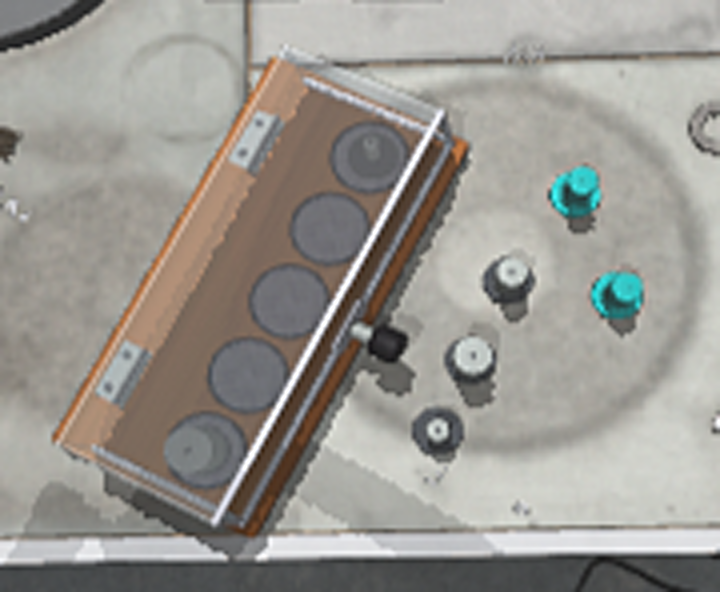

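View pics/sidec.png

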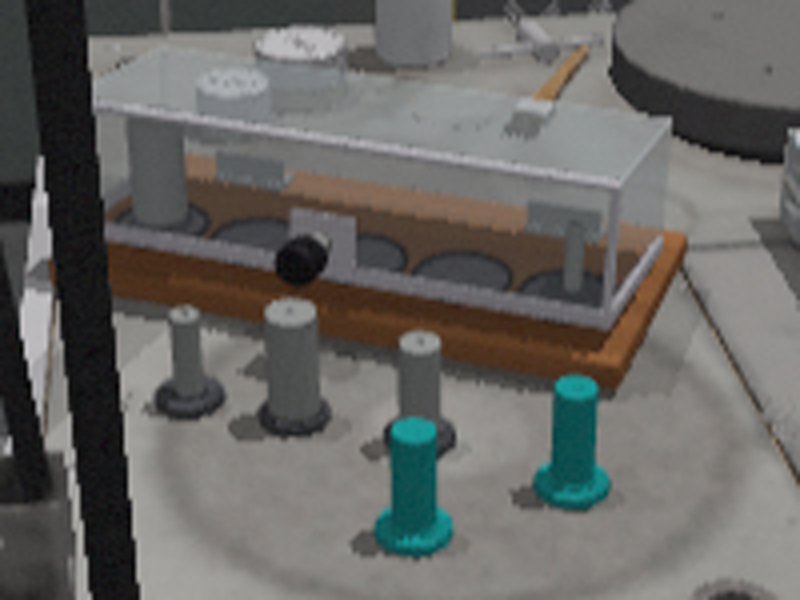

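```bash
cat > h.py <<'E'
import numpy as np, cv2
from station import ctrl
C={n:ctrl.get_calibration(n) for n in("side","top")}
def ray(n,u,v,z):
    c=C[n]; d=np.array([(u-c['cx'])/c['fx'],(v-c['cy'])/c['fy'],1.]); R=np.array(c['R']);t=np.array(c['t'])
    o=-R.T@t; w=R.T@d; return o+w*(z-o[2])/w[2]
def proj(n,X):
    c=C[n]; p=np.array(c['R'])@np.array(X)+np.array(c['t']); return np.array([c['fx']*p[0]/p[2]+c['cx'],c['fy']*p[1]/p[2]+c['cy']])
E
python3 - <<'E'
from h import *
a=cv2.imread('pics/top0.png'); hsv=cv2.cvtColor(a,cv2.COLOR_BGR2HSV)
g=cv2.cvtColor(a,cv2.COLOR_BGR2GRAY)
# seats seen through the cover
s=[(252,172.4),(242.5,191.9),(232.5,211.1),(222,231.4),(211.3,251.6)]
m=((g<115)&(hsv[...,1]<60)).astype(np.uint8)
roi=np.zeros_like(m); roi[150:275,195:280]=1
n,l,st,ce=cv2.connectedComponentsWithStats(m*roi)
for i in range(1,n):
    if st[i,4]>40: print('seat?',st[i],ce[i],ray('top',*ce[i],0.0215)[:2])
# gauges: dark feet + bright tops
dm=((g<95)&(hsv[...,1]<60)).astype(np.uint8)
roi=np.zeros_like(m); roi[190:265,250:310]=1
n,l,st,ce=cv2.connectedComponentsWithStats(dm*roi)
for i in range(1,n):
    if st[i,4]>15: print('foot/knob',st[i],ce[i],ray('top',*ce[i],0.006)[:2],ray('top',*ce[i],0.04)[:2])
for nm,cu,cv,h in [('2',437,430,.047),('4',473,355,.057),('3',512,271,.052)]:
    u=cu/4+160-.4; v=cv/3.7+130-.4
    print(nm,u,v,ray('top',u,v,h))
for nm,cu,cv,h in [('2',184,314,.047),('4',291,306,.057),('3',420,343,.052),('knob',300,260,.04),('5',233,80,.082),('1',575,228,.062)]:
    u=cu/4+150-.4; v=cv/4+120-.4
    print('side',nm,u,v,ray('side',u,v,h))
for nm,cu,cv,h in [('knob',385,342,.04),('5',189,450,.082),('1',372,148,.062)]:
    u=cu/4+160-.4; v=cv/3.7+130-.4
    print('top',nm,u,v,ray('top',u,v,h))
E
```

```text
seat? [222 161  41  61 887] [241.58399098 192.13866967] [0.53569462 0.33626707]
seat? [239 171  38  69 417] [256.99280576 215.58513189] [0.47511809 0.29846411]
seat? [211 221  22  22 337] [221.46884273 230.99109792] [0.43873259 0.38795867]
seat? [271 222   9  18  67] [275.49253731 232.19402985] [0.43279074 0.25353819]
seat? [201 241  21  22 233] [212.83690987 251.40772532] [0.38901048 0.40959631]
seat? [263 240  13  15 116] [269.21551724 247.05172414] [0.39680801 0.27009757]
seat? [195 249  37  26 183] [210.53005464 267.38797814] [0.35052887 0.41527369]
seat? [224 249  16  26  87] [232.01149425 261.47126437] [0.36376105 0.36227552]
foot/knob [302 190   6   3  16] [304.5   190.875] [0.53729054 0.17555038] [0.53152024 0.1793919 ]
foot/knob [250 203  13  34 150] [256.26 221.2 ] [0.46243417 0.30105214] [0.45954026 0.30007121]
foot/knob [281 202  12  11  68] [286.16176471 207.83823529] [0.49469218 0.22405832] [0.49055874 0.2260359 ]
foot/knob [271 224  13  16  59] [276.74576271 231.28813559] [0.43580547 0.24992001] [0.43393478 0.25090385]
foot/knob [263 241  13  12  92] [268.92391304 246.61956522] [0.39806321 0.27070031] [0.39764277 0.27088565]
2 268.85 245.8162162162162 [0.39945379 0.27104695 0.047     ]
4 277.85 225.54594594594593 [0.44654357 0.24833279 0.057     ]
3 287.6 202.84324324324322 [0.50118155 0.22281295 0.052     ]
side 2 195.6 198.1 [0.40082004 0.26878794 0.047     ]
side 4 222.35 196.1 [0.44827007 0.25184454 0.057     ]
side 3 254.6 205.35 [0.50183624 0.2204614  0.052     ]
side knob 224.6 184.6 [0.457624  0.3268781 0.04     ]
side 5 207.85 139.6 [0.43329041 0.45777138 0.082     ]
side 1 293.35 176.6 [0.58722338 0.30020397 0.062     ]
top knob 255.85 222.03243243243242 [0.4575319  0.30111723 0.04      ]
top 5 206.85 251.2216216216216 [0.38957454 0.41412191 0.082     ]
top 1 252.6 169.6 [0.58394774 0.3056457  0.062     ]
```

```bash
python3 - <<'E'
from h import *
s=[(368,157),(330,229),(290,300),(248,375),(205,450)]
P=np.array([ray('top',x/4+160-.4,y/3.7+130-.4,.0225)[:2] for x,y in s]); print(P, np.linalg.norm(np.diff(P,axis=0),axis=1))
c=P.mean(0); d=(P[4]-P[0])/np.linalg.norm(P[4]-P[0]); print('mid',c,'y axis',d,np.degrees(np.arctan2(d[1],d[0])))
# plinth corners top z=.02 
for x,y in [(280,55),(466,145),(250,533),(57,440)]: print('plinth',ray('top',x/4+160-.4,y/3.7+130-.4,.02))
def tri(pu,pv):
    A=[];b=[]
    for n,(u,v) in (('top',pu),('side',pv)):
        o=ray(n,u,v,1.0); w=ray(n,u,v,0)-o; w/=np.linalg.norm(w); M=np.eye(3)-np.outer(w,w); A.append(M); b.append(M@o)
    x=np.linalg.solve(sum(A),sum(b)); return x,[np.linalg.norm(M@x-q) for M,q in zip(A,b)]
print('knob',tri((255.85,222.0),(224.6,184.6)))
for n,t,s_ in [('2',(268.85,245.8),(195.6,198.1)),('4',(277.85,225.5),(222.35,196.1)),('3',(287.6,202.8),(254.6,205.35)),('1',(252.6,169.6),(293.35,176.6))]: print(n,tri(t,s_))
E
```

```text
[[0.58701787 0.30976879]
 [0.53715231 0.33486202]
 [0.48887474 0.36076984]
 [0.43876447 0.38750063]
 [0.38955836 0.41437665]] [0.05582334 0.05478994 0.05679415 0.05606747]
mid [0.48827355 0.36145559] y axis [-0.88365746  0.46813406] 152.0867577201711
plinth [0.66302562 0.36591261 0.02      ]
plinth [0.59426682 0.24686591 0.02      ]
plinth [0.33498306 0.38702577 0.02      ]
plinth [0.39802917 0.50749142 0.02      ]
knob (array([0.45623213, 0.30070084, 0.0539042 ]), [np.float64(0.00022622310604438937), np.float64(0.00022622310604444482)])
2 (array([0.4001518 , 0.27105197, 0.04570732]), [np.float64(0.0006408734405789032), np.float64(0.0006408734405789043)])
4 (array([0.44729971, 0.24837804, 0.05890196]), [np.float64(0.0007808785125863742), np.float64(0.0007808785125863199)])
3 (array([0.50181092, 0.22270193, 0.05062761]), [np.float64(0.00033437772242958524), np.float64(0.000334377722429638)])
1 (array([0.58661354, 0.30556368, 0.05889558]), [np.float64(0.0018881621893826876), np.float64(0.0018881621893824794)])
```

```bash
cat >> h.py <<'E'
from scipy.spatial.transform import Rotation as Ro
YS=np.array([-0.88366,0.46813,0]); XS=np.array([.46813,.88366,0])
def goto(X,grasp=True):
    """shift (tool axes, m) & rotvec deg so grasp point is at X, tool down, jaws along row"""
    s=ctrl.read_state(); R=Ro.from_euler('xyz',s['tcp_rot']).as_matrix()
    best=None
    for sg in(1,-1):
        x=np.array([0,0,-1.]); z=sg*YS; y=np.cross(z,x); T=np.column_stack([x,y,z])
        rv=Ro.from_matrix(R.T@T).as_rotvec(degrees=True)
        if best is None or np.linalg.norm(rv)<np.linalg.norm(best): best=rv
    X=np.array(X)+ (np.array([0,0,-.008]) if grasp else 0)
    print('t',round(s['t'],2),'pos',s['position'].round(4),'F',s['contact_force'].round(1),'w',round(s['width'],4),'q',s['joints'].round(2))
    print('R',R.round(3).tolist())
    print('shift',(R.T@(X-s['position'])).round(4),'rot',best.round(2))
E
python3 - <<'E'
from h import *
goto([.456,.3007,.17])
E
```

```text
t 0.1 pos [0.2199 0.5036 0.2154] F [ 0.1 -0.   0. ] w 0.094 q [ 1.06  0.09  1.37 -0.    1.68 -0.1 ]
R [[-0.001, -0.916, 0.4], [-0.002, 0.4, 0.916], [-1.0, 0.0, -0.002]]
shift [ 0.0535 -0.2976 -0.0913] rot [-8.568e+01 -8.000e-02 -1.000e-01]
```

```bash
python3 -m jog '[[[0.01,-0.06,-0.02,-10,0,0,50],[0.02,-0.12,-0.04,-20,0,0,50],[0.03,-0.17,-0.055,-30,0,0,50],[0.04,-0.22,-0.07,-40,0,0,50],[0.05,-0.26,-0.08,-50,0,0,50],[0.0535,-0.28,-0.0913,-60,0,0,50],[0.0535,-0.2976,-0.0913,-70,0,0,50],[0.0535,-0.2976,-0.0913,-80,0,0,50],[0.0535,-0.2976,-0.0913,-85.7,0,0,50],[0.0535,-0.2976,-0.0913,-85.7,0,0,50]]]' 15
python3 - <<'E'
from h import *
goto([.456,.3007,.054])
E
```

```text
t: 1.35
position: [0.4561, 0.301, 0.1624]
tcp_rot: [0.901, 1.57, -2.728]
contact_force: [-0.8, -0.3, -0.1]
width: 0.0466
t 1.35 pos [0.4561 0.301  0.1624] F [-0.8 -0.3 -0.1] w 0.0466 q [ 0.48  0.1   1.47  0.    1.58 -2.17]
R [[-0.001, -0.469, -0.883], [-0.0, -0.883, 0.469], [-1.0, 0.001, 0.001]]
shift [ 0.1164  0.0002 -0.0002] rot [-0.06  0.04 -0.05]
```

```bash
python3 -m jog '[[[0.04,0,0,0,0,0,50],[0.08,0,0,0,0,0,50],[0.105,0,0,0,0,0,50],[0.116,0,0,0,0,0,50],[0.116,0,0,0,0,0,50],[0.116,0,0,0,0,0,15],[0.116,0,0,0,0,0,5],[0.116,0,0,0,0,0,5],[0.116,0,0,0,0,0,5]]]' 15
python3 - <<'E'
from h import *
goto([.456,.3007,.054])
for n in("side","top"):
    im=ctrl.camera(n)[:,:,::-1]; im=im[120:270,150:350] if n=="side" else im[150:290,180:340]
    cv2.imwrite(f"pics/{n}1.png",cv2.resize(im,None,fx=3.5,fy=3.5,interpolation=2))
E
```

```text
t: 2.48
position: [0.4562, 0.3018, 0.0475]
tcp_rot: [-1.125, 1.57, 1.53]
contact_force: [-1.0, 1.4, 0.5]
width: 0.0208
t 2.48 pos [0.4562 0.3018 0.0475] F [-1.   1.4  0.5] w 0.0208 q [ 0.48  0.17  1.62  0.    1.35 -2.17]
R [[0.0, -0.468, -0.884], [0.001, -0.884, 0.468], [-1.0, -0.001, 0.001]]
shift [ 0.0015  0.0011 -0.0004] rot [0.02 0.03 0.07]
```

View pics/side1.png

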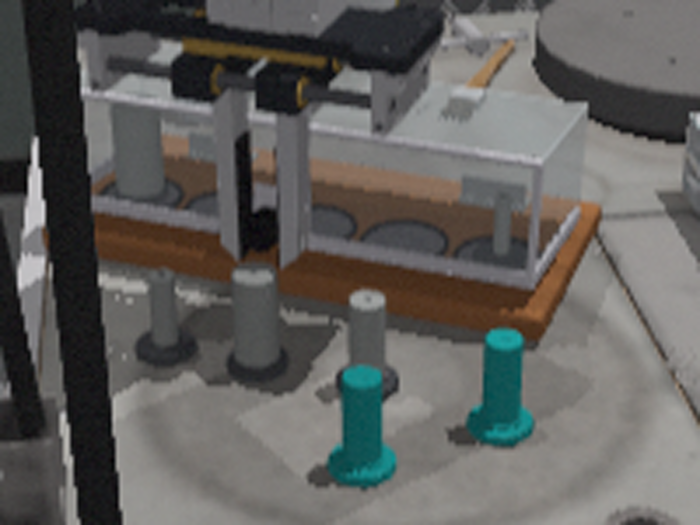

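```bash
python3 - <<'E'
import numpy as np
f=np.radians([14.4,20,26,32,38,44,50,56,62,68,74,79,84,89,93,97,100.5,101.5])
for a in f: print(np.degrees(a).round(1),(-.1365*(np.sin(a)-np.sin(f[0]))).round(4),(-.1365*(np.cos(f[0])-np.cos(a))).round(4))
E
```

```text
14.4 -0.0 -0.0
20.0 -0.0127 -0.0039
26.0 -0.0259 -0.0095
32.0 -0.0384 -0.0165
38.0 -0.0501 -0.0246
44.0 -0.0609 -0.034
50.0 -0.0706 -0.0445
56.0 -0.0792 -0.0559
62.0 -0.0866 -0.0681
68.0 -0.0926 -0.0811
74.0 -0.0973 -0.0946
79.0 -0.1 -0.1062
84.0 -0.1018 -0.1179
89.0 -0.1025 -0.1298
93.0 -0.1024 -0.1394
97.0 -0.1015 -0.1488
100.5 -0.1003 -0.1571
101.5 -0.0998 -0.1594
```

```bash
python3 -m jog '[[[-0.006,-0.0015,0,0,0,0,5],[-0.0127,-0.004,0,0,0,0,5],[-0.02,-0.0065,0,0,0,0,5],[-0.026,-0.0095,0,0,0,0,5],[-0.038,-0.0165,0,0,0,0,5],[-0.050,-0.0246,0,0,0,0,5],[-0.061,-0.034,0,0,0,0,5],[-0.061,-0.034,0,0,0,0,5]]]' 15
python3 - <<'E'
from h import *
goto([.456,.3007,.054])
for n in("side",):
    im=ctrl.camera(n)[:,:,::-1]; im=im[80:270,100:350]
    cv2.imwrite(f"pics/{n}2.png",cv2.resize(im,None,fx=3,fy=3,interpolation=2))
E
```

```text
t: 3.58
position: [0.4728, 0.3329, 0.1104]
tcp_rot: [-1.684, 1.568, 0.972]
contact_force: [-4.2, 1.8, 2.0]
width: 0.0212
t 3.58 pos [0.4728 0.3329 0.1104] F [-4.2  1.8  2. ] w 0.0212 q [ 0.51  0.19  1.47  0.    1.48 -2.14]
R [[0.002, -0.467, -0.884], [0.003, -0.884, 0.467], [-1.0, -0.003, -0.0]]
shift [ 0.0642  0.0366 -0.0002] rot [ 0.07 -0.02  0.19]
```

View pics/side2.png

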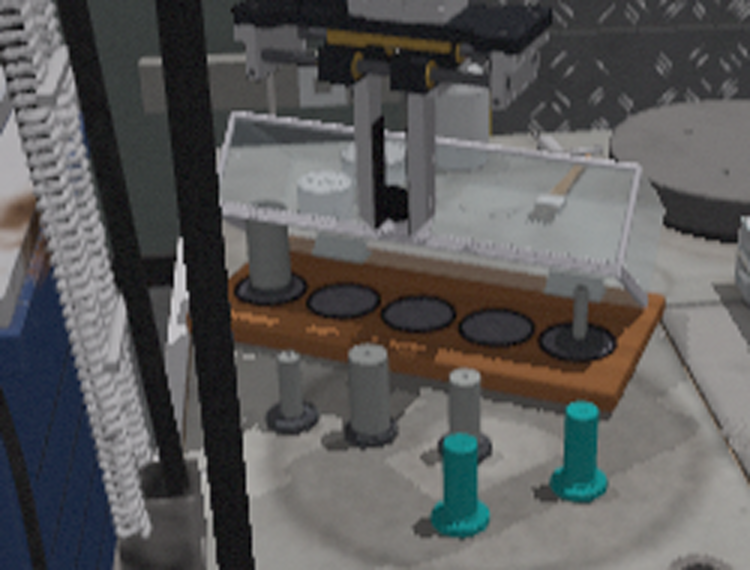

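```bash
python3 -m jog '[[[-0.0097,-0.0105,0,0,0,0,5],[-0.0183,-0.022,0,0,0,0,5],[-0.0257,-0.034,0,0,0,0,5],[-0.0317,-0.047,0,0,0,0,5],[-0.0364,-0.0606,0,0,0,0,5],[-0.039,-0.072,0,0,0,0,5],[-0.041,-0.084,0,0,0,0,5],[-0.0416,-0.096,0,0,0,0,5],[-0.0415,-0.1055,0,0,0,0,5],[-0.041,-0.113,0,0,0,0,5]]]' 15
python3 - <<'E'
from h import *
goto([.456,.3007,.054])
for n in("side",):
    im=ctrl.camera(n)[:,:,::-1]; im=im[80:270,100:350]
    cv2.imwrite(f"pics/{n}3.png",cv2.resize(im,None,fx=3,fy=3,interpolation=2))
E
```

```text
t: 4.88
position: [0.5256, 0.432, 0.1495]
tcp_rot: [-1.841, 1.57, 0.814]
contact_force: [-4.0, 0.9, 3.0]
width: 0.0209
t 4.88 pos [0.5256 0.432  0.1495] F [-4.   0.9  3. ] w 0.0209 q [ 0.6   0.4   1.13  0.    1.62 -2.05]
R [[0.001, -0.468, -0.884], [0.001, -0.884, 0.468], [-1.0, -0.001, -0.0]]
shift [1.033e-01 1.488e-01 1.000e-04] rot [ 0.03 -0.02  0.07]
```

View pics/side3.png

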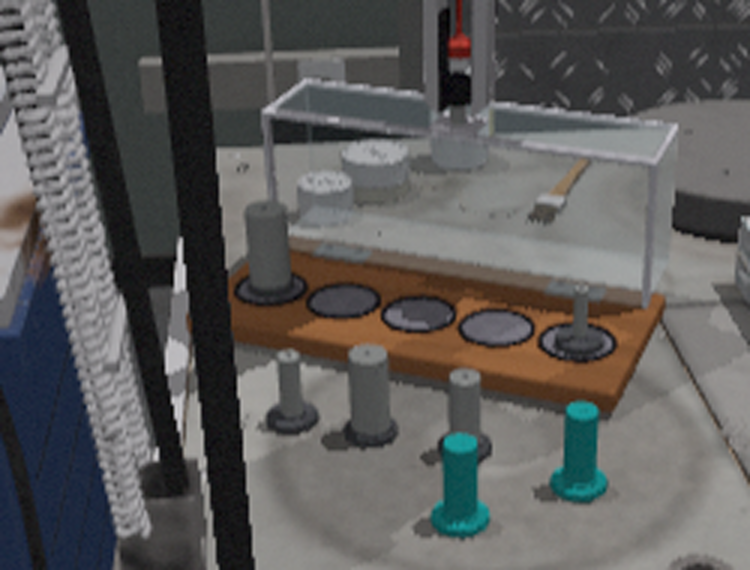

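```bash
python3 -m jog '[[[0.0005,-0.004,0,0,0,0,5],[0.001,-0.008,0,0,0,0,5],[0.0015,-0.011,0,0,0,0,5],[0.0015,-0.011,0,0,0,0,5],[0.0015,-0.0105,0,0,0,0,30],[0.0015,-0.0105,0,0,0,0,50],[0.0015,-0.0105,0,0,0,0,50],[-0.025,-0.0105,0,0,0,0,50],[-0.055,-0.0105,0,0,0,0,50],[-0.055,0.045,0,0,0,0,50]]]' 15
python3 -m jog '[[[0,0.06,0,0,0,0,40],[0,0.12,0,0,0,0,40],[0,0.18,0,0,0,0,40],[0,0.18,0,0,0,0,40]]]' 15
python3 - <<'E'
from h import *
goto([.4473,.2484,.1])
for n in("side","top"):
    im=ctrl.camera(n)[:,:,::-1]; cv2.imwrite(f"pics/{n}4f.png",im); im=im[80:270,100:350] if n=="side" else im[130:290,160:360]
    cv2.imwrite(f"pics/{n}4.png",cv2.resize(im,None,fx=3,fy=3,interpolation=2))
E
```

```text
t: 6.18
position: [0.5066, 0.3933, 0.2053]
tcp_rot: [-2.153, 1.565, 0.503]
contact_force: [0.6, -0.6, 0.0]
width: 0.0468
t: 6.68
position: [0.4181, 0.2294, 0.2038]
tcp_rot: [2.09, 1.57, -1.542]
contact_force: [0.2, 0.1, -0.4]
width: 0.0377
t 6.67 pos [0.4181 0.2294 0.2038] F [ 0.2  0.1 -0.4] w 0.0377 q [ 0.38 -0.07  1.56 -0.    1.66 -2.27]
R [[0.0, -0.471, -0.882], [-0.001, -0.882, 0.471], [-1.0, 0.001, -0.001]]
shift [ 0.1117 -0.0306 -0.0168] rot [-0.19 -0.03 -0.05]
```

View pics/side4.png

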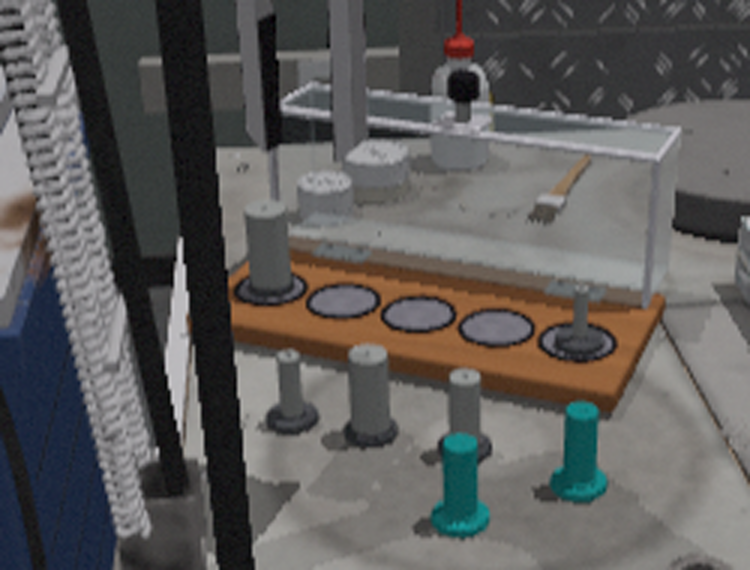

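View pics/top4.png

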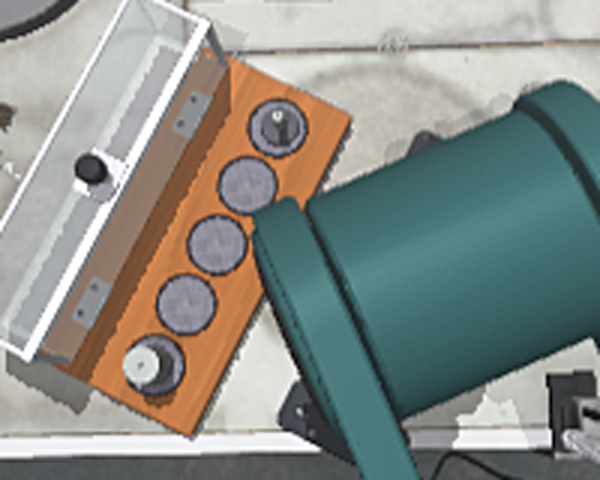

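```bash
python3 - <<'E'
from h import *
for n,pts,off in (("side",[(343,300),(418,314),(496,327)],(100,80)),("top",[(187,304),(218,245),(248,186)],(160,130))):
    a=cv2.imread(f'pics/{n}4f.png'); hsv=cv2.cvtColor(a,cv2.COLOR_BGR2HSV); g=cv2.cvtColor(a,cv2.COLOR_BGR2GRAY)
    m=((hsv[...,1]<75)&(g>95)).astype(np.uint8)
    nn,l,st,ce=cv2.connectedComponentsWithStats(m,connectivity=4)
    for x,y in pts:
        u,v=x/3+off[0],y/3+off[1]; i=l[int(v),int(u)]
        print(n,st[i],ce[i].round(2),ray(n,*ce[i],.0205).round(4), 'eye',ray(n,u-.4,v-.4,.0205).round(4))
E
```

```text
side [204 176  21   9 139] [214.13 179.99] [0.44   0.3869 0.0205] eye [0.4397 0.3887 0.0205]
side [229 180  21   9 149] [239.1  184.26] [0.4893 0.3612 0.0205] eye [0.4889 0.3611 0.0205]
side [254 185  23   9 162] [265.25 188.87] [0.539  0.3345 0.0205] eye [0.5385 0.3357 0.0205]
top [213 222  18  19 269] [221.57 231.14] [0.4384 0.3878 0.0205] eye [0.4389 0.3869 0.0205]
top [223 202  19  19 258] [231.92 211.18] [0.4879 0.3614 0.0205] eye [0.4876 0.3606 0.0205]
top [233 183  19  18 257] [242.12 191.4 ] [0.5377 0.3349 0.0205] eye [0.5372 0.3346 0.0205]
```

```bash
python3 -m jog '[[[0.04,-0.0306,-0.0168,0,0,0,42],[0.10,-0.0306,-0.0168,0,0,0,42],[0.11,-0.0306,-0.0168,0,0,0,42],[0.11,-0.0306,-0.0168,0,0,0,42]]]' 15
python3 - <<'E'
from h import *
goto([.4473,.2484,.038])
im=ctrl.camera('side')[:,:,::-1]; im=im[80:270,100:350]
cv2.imwrite(f"pics/side5.png",cv2.resize(im,None,fx=3,fy=3,interpolation=2))
E
```

```text
t: 7.28
position: [0.4496, 0.2523, 0.0943]
tcp_rot: [0.582, 1.571, -3.046]
contact_force: [0.2, -0.2, -0.4]
width: 0.0394
t 7.28 pos [0.4496 0.2523 0.0943] F [ 0.2 -0.2 -0.4] w 0.0394 q [ 0.4   0.07  1.64  0.    1.44 -2.25]
R [[-0.0, -0.467, -0.884], [-0.0, -0.884, 0.467], [-1.0, 0.0, 0.0]]
shift [0.0643 0.0045 0.0002] rot [ 0.07  0.01 -0.01]
```

View pics/side5.png

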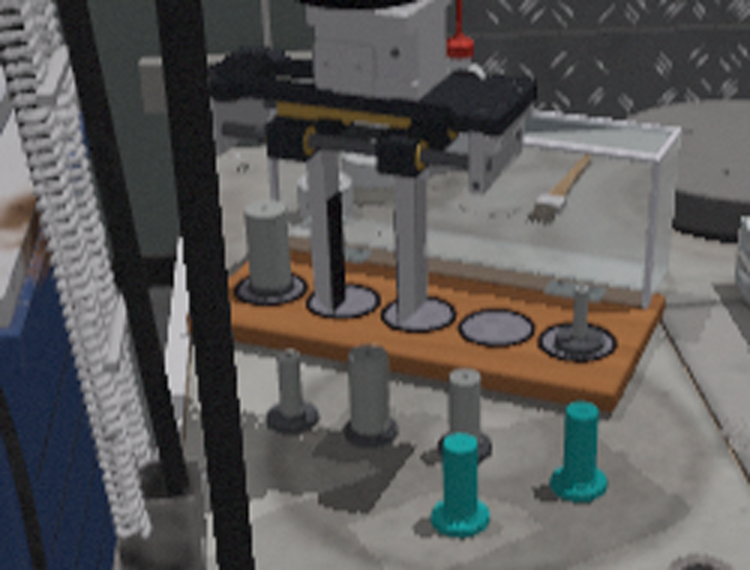

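```bash
python3 -m jog '[[[0.01,0.004,0,0,0,0,42],[0.035,0.004,0,0,0,0,42],[0.055,0.004,0,0,0,0,42],[0.064,0.004,0,0,0,0,42],[0.064,0.004,0,0,0,0,20],[0.064,0.004,0,0,0,0,10],[0.064,0.004,0,0,0,0,10],[0.064,0.004,0,0,0,0,10]]]' 20
python3 - <<'E'
from h import *
goto([.439,.3875,.12])
E
```

```text
t: 8.32
position: [0.4477, 0.2484, 0.0312]
tcp_rot: [-2.092, 1.569, 0.563]
contact_force: [-0.5, 0.1, 4.3]
width: 0.0238
t 8.32 pos [0.4477 0.2484 0.0312] F [-0.5  0.1  4.3] w 0.0238 q [ 0.4   0.12  1.72  0.    1.3  -2.26]
R [[0.002, -0.468, -0.884], [0.001, -0.884, 0.468], [-1.0, -0.002, -0.001]]
shift [-0.0807 -0.119   0.0727] rot [ 0.02 -0.06  0.1 ]
```

```bash
python3 -m jog '[[[-0.02,0,0,0,0,0,10],[-0.05,0,0,0,0,0,10],[-0.075,-0.01,0.015,0,0,0,10],[-0.08,-0.03,0.03,0,0,0,10],[-0.08,-0.055,0.05,0,0,0,10],[-0.08,-0.08,0.065,0,0,0,10],[-0.08,-0.105,0.0727,0,0,0,10],[-0.08,-0.119,0.0727,0,0,0,10],[-0.08,-0.119,0.0727,0,0,0,10],[-0.08,-0.119,0.0727,0,0,0,10]]]' 20
python3 - <<'E'
from h import *
goto([.439,.3875,.0612])
for n in("side","top"):
    im=ctrl.camera(n)[:,:,::-1]; im=im[80:270,100:350] if n=="side" else im[130:290,160:360]
    cv2.imwrite(f"pics/{n}6.png",cv2.resize(im,None,fx=3,fy=3,interpolation=2))
E
```

```text
t: 9.57
position: [0.4385, 0.3862, 0.1096]
tcp_rot: [1.475, 1.57, -2.154]
contact_force: [-0.8, -0.0, -3.0]
width: 0.0237
t 9.57 pos [0.4385 0.3862 0.1096] F [-0.8 -0.  -3. ] w 0.0237 q [ 0.63  0.21  1.45 -0.    1.49 -2.03]
R [[-0.001, -0.469, -0.883], [-0.001, -0.883, 0.469], [-1.0, 0.001, 0.0]]
shift [ 0.0564 -0.0014  0.0002] rot [-0.03  0.01 -0.07]
```

View pics/side6.png

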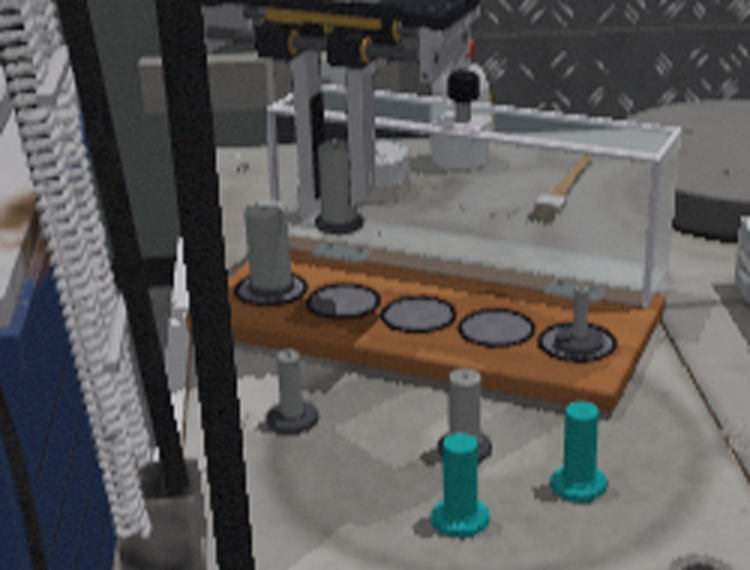

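```bash
python3 -m jog '[[[0.015,-0.001,0,0,0,0,10],[0.03,-0.001,0,0,0,0,10],[0.042,-0.001,0,0,0,0,10],[0.05,-0.001,0,0,0,0,10],[0.0545,-0.001,0,0,0,0,10],[0.0575,-0.001,0,0,0,0,10],[0.058,-0.001,0,0,0,0,10],[0.058,-0.001,0,0,0,0,10]]]' 20
python3 - <<'E'
from h import *
goto([.439,.3875,.0612])
E
```

```text
t: 10.68
position: [0.4393, 0.3882, 0.0524]
tcp_rot: [-1.975, 1.57, 0.679]
contact_force: [0.4, 0.4, -1.7]
width: 0.0237
t 10.68 pos [0.4393 0.3882 0.0524] F [ 0.4  0.4 -1.7] w 0.0237 q [ 0.63  0.25  1.51  0.    1.38 -2.03]
R [[0.001, -0.468, -0.884], [0.001, -0.884, 0.468], [-1.0, -0.001, -0.0]]
shift [-0.0008  0.0008 -0.0001] rot [ 0.02 -0.02  0.05]
```

```bash
python3 -m jog '[[[0.001,0,0,0,0,0,10],[0.0015,0,0,0,0,0,10],[0.0015,0,0,0,0,0,22],[0.0015,0,0,0,0,0,34],[0.0015,0,0,0,0,0,34],[-0.015,0,0,0,0,0,34],[-0.04,0,0,0,0,0,34],[-0.075,0,0,0,0,0,34],[-0.075,0.02,0,0,0,0,34]]]' 20
python3 - <<'E'
from h import *
goto([.5018,.2227,.12])
im=ctrl.camera('side')[:,:,::-1]; im=im[80:270,100:350]
cv2.imwrite(f"pics/side7.png",cv2.resize(im,None,fx=3,fy=3,interpolation=2))
E
```

```text
t: 11.8
position: [0.4321, 0.3724, 0.1325]
tcp_rot: [-2.032, 1.561, 0.624]
contact_force: [0.2, 0.1, -1.1]
width: 0.0319
t 11.8 pos [0.4321 0.3724 0.1325] F [ 0.2  0.1 -1.1] w 0.0319 q [ 0.61  0.16  1.46  0.    1.51 -2.04]
R [[0.008, -0.467, -0.884], [0.006, -0.884, 0.467], [-1.0, -0.009, -0.004]]
shift [ 0.0202  0.1    -0.1314] rot [ 0.06 -0.25  0.5 ]
```

View pics/side7.png

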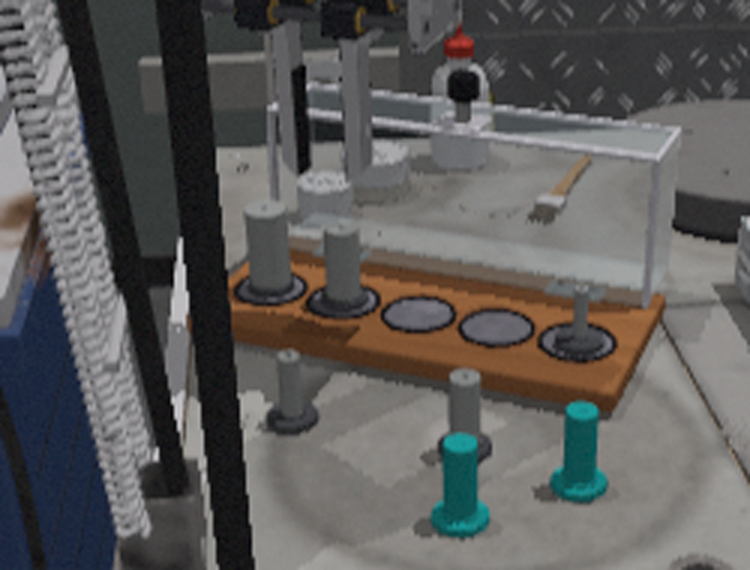

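```bash
python3 -m jog '[[[0,0.03,-0.03,0,0,0,36],[0,0.06,-0.07,0,0,0,36],[0,0.09,-0.105,0,0,0,36],[0.01,0.1,-0.1314,0,0,0,36],[0.02,0.1,-0.1314,0,0,0,36],[0.02,0.1,-0.1314,0,0,0,36],[0.02,0.1,-0.1314,0,0,0,36]]]' 20
python3 - <<'E'
from h import *
goto([.5018,.2225,.035])
im=ctrl.camera('side')[:,:,::-1]; im=im[80:270,100:350]
cv2.imwrite(f"pics/side8.png",cv2.resize(im,None,fx=3,fy=3,interpolation=2))
E
```

```text
t: 12.72
position: [0.4985, 0.2216, 0.1072]
tcp_rot: [-1.098, 1.57, 1.558]
contact_force: [-0.1, 1.1, 0.1]
width: 0.0339
t 12.72 pos [0.4985 0.2216 0.1072] F [-0.1  1.1  0.1] w 0.0339 q [ 0.31  0.12  1.55  0.    1.47 -2.34]
R [[0.0, -0.466, -0.885], [0.0, -0.885, 0.466], [-1.0, -0.0, 0.0]]
shift [ 0.0802 -0.0023 -0.0025] rot [0.11 0.01 0.02]
```

View pics/side8.png

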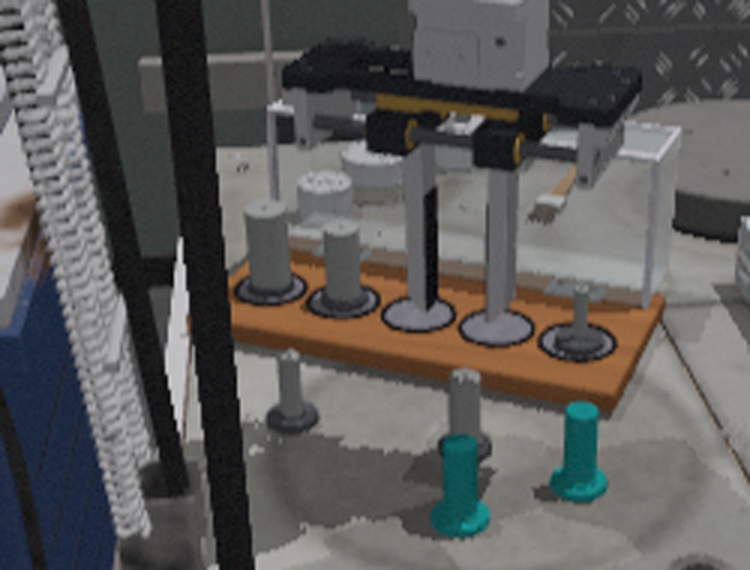

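```bash
python3 -m jog '[[[0.01,-0.002,-0.0025,0,0,0,36],[0.035,-0.002,-0.0025,0,0,0,36],[0.06,-0.002,-0.0025,0,0,0,36],[0.075,-0.002,-0.0025,0,0,0,36],[0.08,-0.002,-0.0025,0,0,0,36],[0.08,-0.002,-0.0025,0,0,0,18],[0.08,-0.002,-0.0025,0,0,0,6],[0.08,-0.002,-0.0025,0,0,0,6],[0.08,-0.002,-0.0025,0,0,0,6]]]' 20
python3 - <<'E'
from h import *
goto([.4885,.3613,.12])
E
```

```text
t: 13.9
position: [0.5028, 0.2214, 0.0279]
tcp_rot: [-2.206, 1.569, 0.449]
contact_force: [0.2, 0.6, 2.5]
width: 0.0187
t 13.9 pos [0.5028 0.2214 0.0279] F [0.2 0.6 2.5] w 0.0187 q [ 0.31  0.2   1.63  0.    1.31 -2.34]
R [[0.002, -0.468, -0.884], [0.001, -0.884, 0.468], [-1.0, -0.001, -0.001]]
shift [-0.084  -0.1171  0.078 ] rot [ 0.02 -0.06  0.09]
```

```bash
python3 -m jog '[[[-0.02,0,0,0,0,0,6],[-0.05,0,0,0,0,0,6],[-0.075,-0.01,0.015,0,0,0,6],[-0.084,-0.03,0.035,0,0,0,6],[-0.084,-0.055,0.055,0,0,0,6],[-0.084,-0.08,0.07,0,0,0,6],[-0.084,-0.105,0.078,0,0,0,6],[-0.084,-0.117,0.078,0,0,0,6],[-0.084,-0.117,0.078,0,0,0,6],[-0.084,-0.117,0.078,0,0,0,6]]]' 20
python3 - <<'E'
from h import *
goto([.4885,.3613,.0559])
im=ctrl.camera('side')[:,:,::-1]; im=im[80:270,100:350]
cv2.imwrite(f"pics/side9.png",cv2.resize(im,None,fx=3,fy=3,interpolation=2))
E
```

```text
t: 15.15
position: [0.488, 0.36, 0.1108]
tcp_rot: [1.468, 1.57, -2.161]
contact_force: [-0.3, 0.4, -2.3]
width: 0.0184
t 15.15 pos [0.488  0.36   0.1108] F [-0.3  0.4 -2.3] w 0.0184 q [ 0.54  0.25  1.39 -0.    1.5  -2.11]
R [[-0.001, -0.469, -0.883], [-0.001, -0.883, 0.469], [-1.0, 0.001, 0.0]]
shift [ 0.0629 -0.0014  0.0001] rot [-0.03  0.01 -0.06]
```

View pics/side9.png

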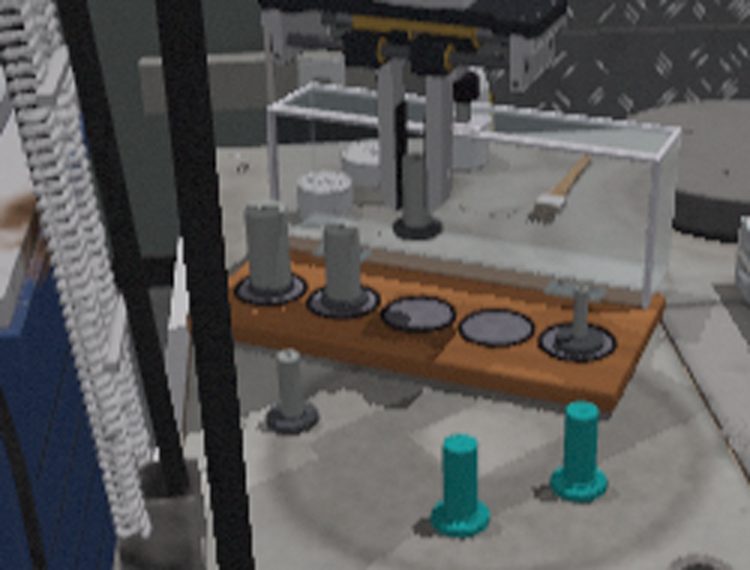

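```bash
python3 -m jog '[[[0.015,-0.001,0,0,0,0,6],[0.033,-0.001,0,0,0,0,6],[0.047,-0.001,0,0,0,0,6],[0.056,-0.001,0,0,0,0,6],[0.0605,-0.001,0,0,0,0,6],[0.063,-0.001,0,0,0,0,6],[0.064,-0.001,0,0,0,0,6],[0.064,-0.001,0,0,0,0,6]]]' 20
python3 - <<'E'
from h import *
goto([.4885,.3613,.0559])
E
```

```text
t: 16.2
position: [0.4887, 0.3621, 0.0479]
tcp_rot: [-2.044, 1.57, 0.611]
contact_force: [-1.1, -0.1, 0.8]
width: 0.0185
t 16.2 pos [0.4887 0.3621 0.0479] F [-1.1 -0.1  0.8] w 0.0185 q [ 0.54  0.3   1.46  0.    1.38 -2.11]
R [[0.001, -0.468, -0.884], [0.001, -0.884, 0.468], [-1.0, -0.001, -0.001]]
shift [ 0.      0.0008 -0.0002] rot [ 0.02 -0.03  0.06]
```

Touching down. Release, lift, head to gauge 2.

```bash
python3 -m jog '[[[0,0,0,0,0,0,18],[0,0,0,0,0,0,28],[0,0,0,0,0,0,28],[-0.015,0,0,0,0,0,28],[-0.04,0,0,0,0,0,28],[-0.07,0,0,0,0,0,28],[-0.07,0.03,0.01,0,0,0,28],[-0.07,0.06,0.02,0,0,0,28]]]' 20
python3 - <<'E'
from h import *
goto([.400,.2705,.12])
im=ctrl.camera('side')[:,:,::-1]; im=im[80:270,100:350]
cv2.imwrite(f"pics/side10.png",cv2.resize(im,None,fx=3,fy=3,interpolation=2))
E
```

```text
t: 17.2
position: [0.443, 0.3182, 0.1189]
tcp_rot: [-2.136, 1.568, 0.519]
contact_force: [1.0, 0.1, 0.6]
width: 0.0261
t 17.2 pos [0.443  0.3182 0.1189] F [1.  0.1 0.6] w 0.0261 q [ 0.52  0.11  1.54 -0.    1.49 -2.14]
R [[0.003, -0.468, -0.884], [0.001, -0.884, 0.468], [-1.0, -0.003, -0.002]]
shift [0.0067 0.0623 0.0157] rot [ 0.03 -0.09  0.15]
```

View pics/side10.png

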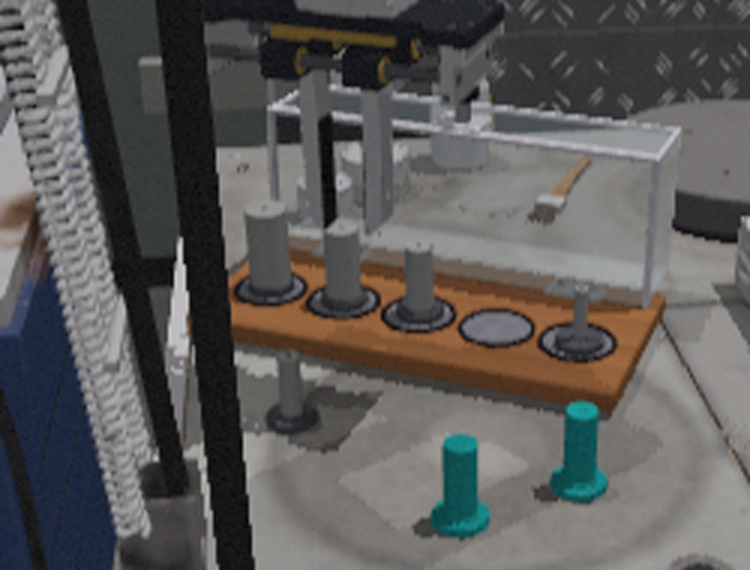

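```bash
python3 -m jog '[[[0,0.03,0.01,0,0,0,34],[0.005,0.055,0.0157,0,0,0,34],[0.02,0.062,0.0157,0,0,0,34],[0.03,0.062,0.0157,0,0,0,34],[0.03,0.062,0.0157,0,0,0,34],[0.03,0.062,0.0157,0,0,0,34]]]' 20
python3 - <<'E'
from h import *
goto([.400,.2705,.033])
E
```

```text
t: 18.0
position: [0.4003, 0.2713, 0.0869]
tcp_rot: [-1.35, 1.571, 1.305]
contact_force: [-0.1, 0.2, 0.1]
width: 0.032
t 18.0 pos [0.4003 0.2713 0.0869] F [-0.1  0.2  0.1] w 0.032 q [ 0.48  0.    1.72  0.    1.42 -2.18]
R [[0.0, -0.468, -0.884], [0.0, -0.884, 0.468], [-1.0, -0.0, 0.0]]
shift [ 0.0619  0.0008 -0.0001] rot [0.03 0.   0.01]
```

```bash
python3 -m jog '[[[0.025,0.001,0,0,0,0,34],[0.045,0.001,0,0,0,0,34],[0.057,0.001,0,0,0,0,34],[0.062,0.001,0,0,0,0,34],[0.062,0.001,0,0,0,0,14],[0.062,0.001,0,0,0,0,3],[0.062,0.001,0,0,0,0,3],[0.062,0.001,0,0,0,0,3],[0.062,0.001,0,0,0,0,3]]]' 20
python3 - <<'E'
from h import *
goto([.538,.335,.12])
E
```

```text
t: 19.12
position: [0.3999, 0.2702, 0.0258]
tcp_rot: [-2.093, 1.569, 0.562]
contact_force: [-1.6, 0.4, 3.1]
width: 0.0134
t 19.12 pos [0.3999 0.2702 0.0258] F [-1.6  0.4  3.1] w 0.0134 q [ 0.48  0.06  1.79  0.    1.29 -2.18]
R [[0.002, -0.468, -0.884], [0.001, -0.884, 0.468], [-1.0, -0.002, -0.001]]
shift [-0.0859 -0.122  -0.0918] rot [ 0.02 -0.05  0.09]
```

```bash
python3 -m jog '[[[-0.02,0,0,0,0,0,3],[-0.05,0,0,0,0,0,3],[-0.075,-0.01,-0.02,0,0,0,3],[-0.086,-0.03,-0.04,0,0,0,3],[-0.086,-0.055,-0.06,0,0,0,3],[-0.086,-0.085,-0.08,0,0,0,3],[-0.086,-0.11,-0.0918,0,0,0,3],[-0.086,-0.122,-0.0918,0,0,0,3],[-0.086,-0.122,-0.0918,0,0,0,3],[-0.086,-0.122,-0.0918,0,0,0,3]]]' 20
python3 - <<'E'
from h import *
goto([.538,.335,.0538])
im=ctrl.camera('side')[:,:,::-1]; im=im[80:270,100:350]
cv2.imwrite(f"pics/side11.png",cv2.resize(im,None,fx=3,fy=3,interpolation=2))
E
```

```text
t: 20.38
position: [0.5366, 0.3344, 0.1109]
tcp_rot: [1.134, 1.57, -2.494]
contact_force: [-0.2, -0.0, -0.7]
width: 0.0138
t 20.38 pos [0.5366 0.3344 0.1109] F [-0.2 -0.  -0.7] w 0.0138 q [ 0.47  0.31  1.32 -0.    1.51 -2.19]
R [[-0.001, -0.468, -0.884], [-0.001, -0.884, 0.468], [-1.0, 0.001, 0.0]]
shift [ 0.0651 -0.0013 -0.0009] rot [ 0.03  0.03 -0.05]
```

View pics/side11.png

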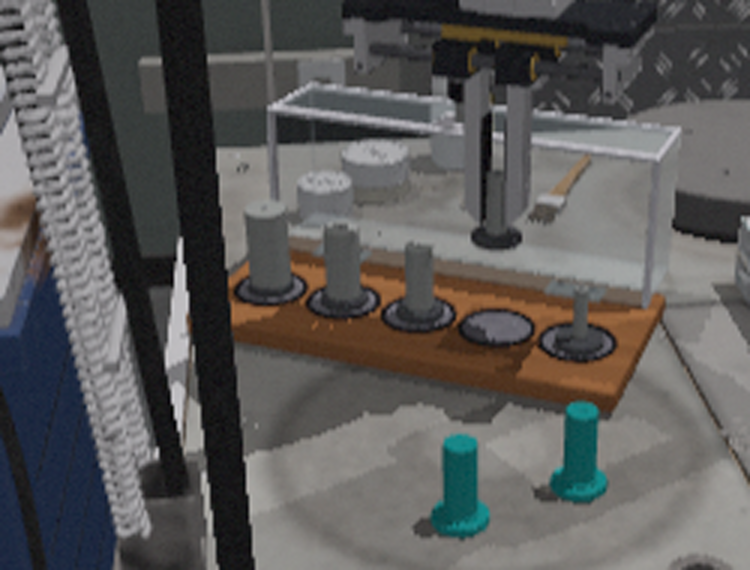

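```bash
python3 -m jog '[[[0.015,-0.001,-0.001,0,0,0,3],[0.033,-0.001,-0.001,0,0,0,3],[0.048,-0.001,-0.001,0,0,0,3],[0.058,-0.001,-0.001,0,0,0,3],[0.063,-0.001,-0.001,0,0,0,3],[0.0655,-0.001,-0.001,0,0,0,3],[0.066,-0.001,-0.001,0,0,0,3],[0.066,-0.001,-0.001,0,0,0,3]]]' 20
python3 - <<'E'
from h import *
goto([.538,.335,.0538])
E
```

```text
t: 21.42
position: [0.5393, 0.3354, 0.0459]
tcp_rot: [-2.144, 1.569, 0.511]
contact_force: [-1.1, -0.4, 1.7]
width: 0.0136
t 21.43 pos [0.5393 0.3354 0.0459] F [-1.1 -0.4  1.7] w 0.0136 q [ 0.47  0.36  1.39  0.    1.39 -2.19]
R [[0.001, -0.468, -0.884], [0.001, -0.884, 0.468], [-1.0, -0.001, -0.001]]
shift [0.0001 0.001  0.001 ] rot [ 0.02 -0.05  0.07]
```

```bash
python3 -m jog '[[[0,0,0,0,0,0,14],[0,0,0,0,0,0,23],[0,0,0,0,0,0,23],[-0.015,0,0,0,0,0,23],[-0.04,0,0,0,0,0,23],[-0.08,0,0,0,0,0,23],[-0.12,0.03,0.01,0,0,0,40],[-0.16,0.06,0.02,0,0,0,50],[-0.16,0.06,0.03,0,0,0,50],[-0.16,0.06,0.03,0,0,0,50]]]' 20
python3 - <<'E'
from h import *
goto([.5305,.4413,.215])
for n in("side","top"):
    im=ctrl.camera(n)[:,:,::-1]; cv2.imwrite(f"pics/{n}12f.png",im); im=im[80:270,100:350] if n=="side" else im[130:290,160:360]
    cv2.imwrite(f"pics/{n}12.png",cv2.resize(im,None,fx=3,fy=3,interpolation=2))
E
```

```text
t: 22.68
position: [0.4839, 0.2967, 0.2052]
tcp_rot: [-1.811, 1.57, 0.845]
contact_force: [-0.3, 0.3, -0.9]
width: 0.0469
t 22.68 pos [0.4839 0.2967 0.2052] F [-0.3  0.3 -0.9] w 0.0469 q [ 0.45  0.13  1.35  0.    1.66 -2.21]
R [[0.001, -0.467, -0.884], [0.001, -0.884, 0.467], [-1.0, -0.001, -0.0]]
shift [-0.0016 -0.1497  0.0263] rot [ 0.06 -0.01  0.05]
```

View pics/side12.png

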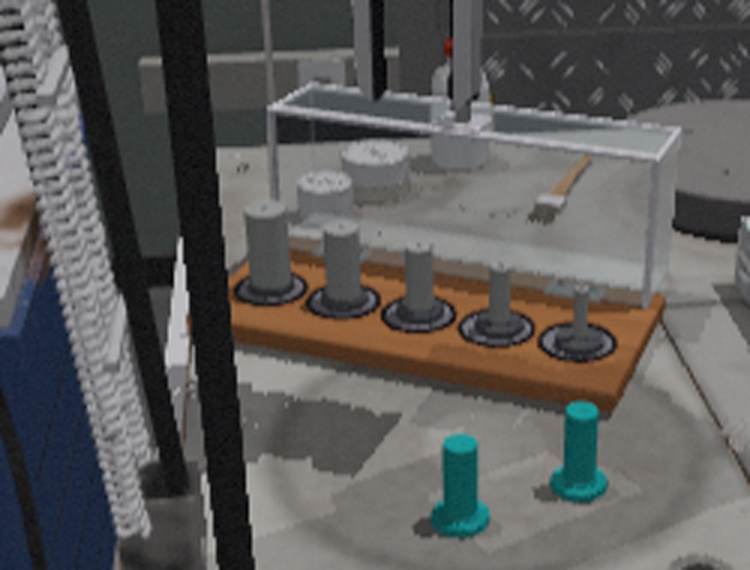

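View pics/top12.png

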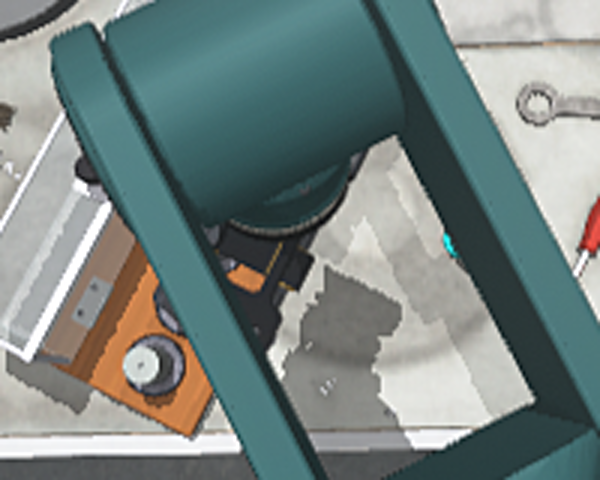

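```bash
python3 -m jog '[[[-0.01,-0.04,0.01,0,0,0,50],[-0.01,-0.08,0.02,0,0,0,50],[-0.01,-0.12,0.026,0,0,0,50],[-0.005,-0.1497,0.026,0,0,0,50],[-0.005,-0.1497,0.026,0,0,0,50],[-0.005,-0.1497,0.026,0,0,0,50]]]' 20
python3 - <<'E'
from h import *
def tri(pu,pv):
    A=[];b=[]
    for n,(u,v) in (('top',pu),('side',pv)):
        o=ray(n,u,v,1.0); w=ray(n,u,v,0)-o; w/=np.linalg.norm(w); M=np.eye(3)-np.outer(w,w); A.append(M); b.append(M@o)
    x=np.linalg.solve(sum(A),sum(b)); return x,[np.linalg.norm(M@x-q) for M,q in zip(A,b)]
print(tri((190.3,185.6),(254,107.6)))
goto([.5305,.4413,.156])
im=ctrl.camera('side')[:,:,::-1]; im=im[50:240,100:350]
cv2.imwrite(f"pics/side13.png",cv2.resize(im,None,fx=3,fy=3,interpolation=2))
E
```

```text
t: 23.52
position: [0.5311, 0.4399, 0.2084]
tcp_rot: [1.215, 1.568, -2.413]
contact_force: [0.5, -0.1, 1.3]
width: 0.047
(array([0.53030019, 0.43815313, 0.155268  ]), [np.float64(9.180538891520295e-05), np.float64(9.180538891530935e-05)])
t 23.52 pos [0.5311 0.4399 0.2084] F [ 0.5 -0.1  1.3] w 0.047 q [ 0.61  0.41  0.99 -0.    1.74 -2.04]
R [[-0.002, -0.468, -0.884], [-0.002, -0.884, 0.468], [-1.0, 0.003, 0.001]]
shift [ 0.0604 -0.0011  0.0011] rot [ 0.01  0.06 -0.17]
```

View pics/side13.png

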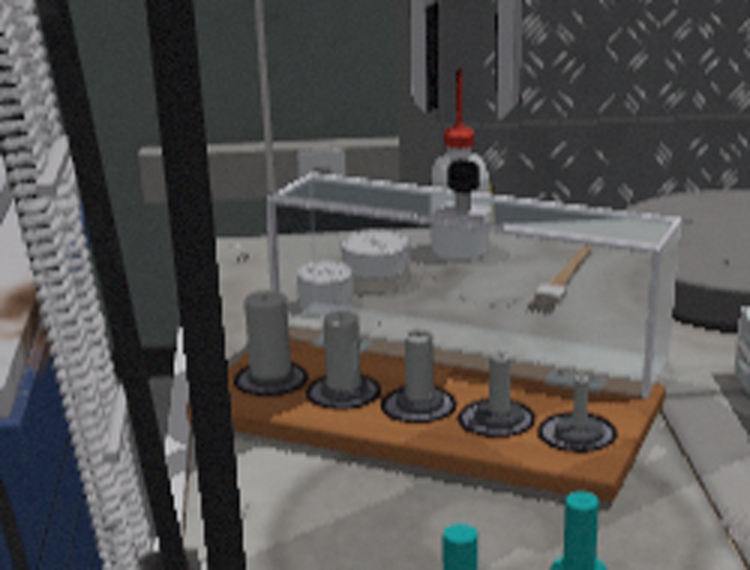

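```bash
python3 -m jog '[[[0.02,0,0.001,0,0,0,50],[0.04,0,0.001,0,0,0,50],[0.055,0,0.001,0,0,0,50],[0.061,0,0.001,0,0,0,50],[0.061,0,0.001,0,0,0,30],[0.061,0,0.001,0,0,0,10],[0.061,0,0.001,0,0,0,5],[0.061,0,0.001,0,0,0,5],[0.061,0,0.001,0,0,0,5]]]' 15
python3 - <<'E'
from h import *
goto([.5303,.438,.155])
g=ctrl.read_state()['position']+[0,0,.008]
H=np.array([.4885,.3613,0])+.062*XS; H[2]=.02
d=g-H; print('x_s',d@XS,'z',d[2],'r',np.hypot(d@XS,d[2]),'phi',np.degrees(np.arctan2(d[2],-d@XS)))
f=np.radians([100,97,93,89,84,79,74,68,62,56,50,44,38,32,26,20,14.4,11,8.43])
for a in f: print(np.degrees(a).round(1),(-.1365*(np.sin(a)-np.sin(f[0]))).round(4),(-.1365*(np.cos(f[0])-np.cos(a))).round(4))
E
```

```text
t: 24.7
position: [0.5306, 0.4416, 0.1501]
tcp_rot: [-1.788, 1.569, 0.867]
contact_force: [-1.1, 0.6, 3.2]
width: 0.0211
t 24.7 pos [0.5306 0.4416 0.1501] F [-1.1  0.6  3.2] w 0.0211 q [ 0.61  0.42  1.1   0.    1.62 -2.04]
R [[0.001, -0.468, -0.884], [0.001, -0.884, 0.468], [-1.0, -0.002, -0.0]]
shift [ 0.0031  0.0033 -0.0014] rot [ 0.03 -0.02  0.1 ]
x_s 0.028647813449798824 z 0.13811470276598867 r 0.14105448711612073 phi 101.71815102707177
100.0 -0.0 -0.0
97.0 -0.0011 0.0071
93.0 -0.0019 0.0166
89.0 -0.0021 0.0261
84.0 -0.0013 0.038
79.0 0.0004 0.0497
74.0 0.0032 0.0613
68.0 0.0079 0.0748
62.0 0.0139 0.0878
56.0 0.0213 0.1
50.0 0.0299 0.1114
44.0 0.0396 0.1219
38.0 0.0504 0.1313
32.0 0.0621 0.1395
26.0 0.0746 0.1464
20.0 0.0877 0.152
14.4 0.1005 0.1559
11.0 0.1084 0.1577
8.4 0.1144 0.1587
```

```bash
python3 -m jog '[[[-0.001,0.007,0,0,0,0,5],[-0.002,0.0166,0,0,0,0,5],[-0.002,0.026,0,0,0,0,5],[-0.001,0.038,0,0,0,0,5],[0.0005,0.05,0,0,0,0,5],[0.003,0.061,0,0,0,0,5],[0.008,0.075,0,0,0,0,5],[0.014,0.088,0,0,0,0,5],[0.021,0.1,0,0,0,0,5],[0.021,0.1,0,0,0,0,5]]]' 15
python3 - <<'E'
from h import *
goto([.5303,.438,.155])
im=ctrl.camera('side')[:,:,::-1]; im=im[50:240,100:350]
cv2.imwrite(f"pics/side14.png",cv2.resize(im,None,fx=3,fy=3,interpolation=2))
E
```

```text
t: 25.95
position: [0.4817, 0.3497, 0.1273]
tcp_rot: [1.364, 1.564, -2.265]
contact_force: [-3.7, -4.1, 5.2]
width: 0.0211
t 25.95 pos [0.4817 0.3497 0.1273] F [-3.7 -4.1  5.2] w 0.0211 q [ 0.53  0.22  1.39 -0.    1.53 -2.12]
R [[-0.005, -0.469, -0.883], [-0.005, -0.883, 0.469], [-1.0, 0.007, 0.001]]
shift [-0.0204 -0.1007 -0.0015] rot [-0.05  0.08 -0.39]
```

View pics/side14.png

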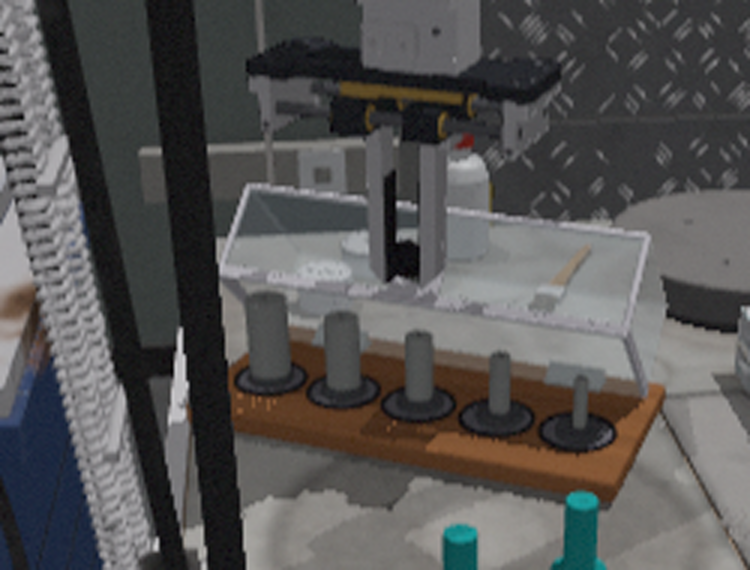

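```bash
python3 -m jog '[[[0.0086,0.0114,0,0,0,0,5],[0.018,0.022,0,0,0,0,5],[0.029,0.031,0,0,0,0,5],[0.041,0.0395,0,0,0,0,5],[0.053,0.0465,0,0,0,0,5],[0.066,0.052,0,0,0,0,5],[0.079,0.056,0,0,0,0,5],[0.079,0.056,0,0,0,0,5]]]' 15
python3 - <<'E'
from h import *
goto([.4541,.2970,.04])
im=ctrl.camera('side')[:,:,::-1]; im=im[80:270,100:350]
cv2.imwrite(f"pics/side15.png",cv2.resize(im,None,fx=3,fy=3,interpolation=2))
E
```

```text
t: 27.0
position: [0.4563, 0.302, 0.0462]
tcp_rot: [1.13, 1.566, -2.498]
contact_force: [-2.5, -1.7, -2.0]
width: 0.021
t 27.0 pos [0.4563 0.302  0.0462] F [-2.5 -1.7 -2. ] w 0.021 q [ 0.48  0.18  1.61 -0.    1.35 -2.17]
R [[-0.004, -0.468, -0.884], [-0.003, -0.884, 0.468], [-1.0, 0.004, 0.002]]
shift [ 0.0142  0.0054 -0.0005] rot [ 0.    0.11 -0.23]
```

View pics/side15.png

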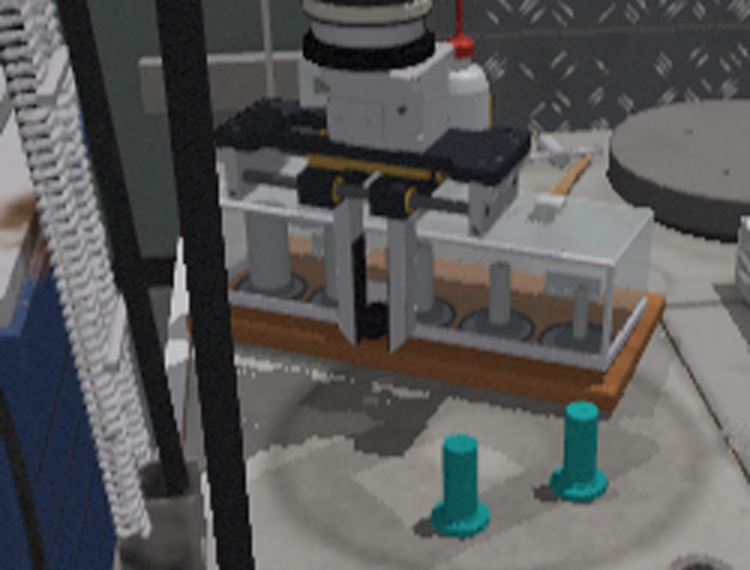

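```bash
python3 -m jog '[[[0.003,0.0008,0,0,0,0,5],[0.006,0.0016,0,0,0,0,5],[0.009,0.0022,0,0,0,0,5],[0.009,0.0022,0,0,0,0,5]]]' 15
python3 -m jog '[[[0.002,0.0005,0,0,0,0,5],[0.004,0.0008,0,0,0,0,5],[0.004,0.0008,0,0,0,0,5]]]' 15
```

```text
t: 27.55
position: [0.4557, 0.3009, 0.0399]
tcp_rot: [1.031, 1.569, -2.597]
contact_force: [-4.8, -3.5, 0.4]
width: 0.0211
t: 27.92
position: [0.4554, 0.3004, 0.0361]
tcp_rot: [0.935, 1.569, -2.693]
contact_force: [-3.9, -2.7, 0.9]
width: 0.021
```

```bash
python3 -m jog '[[[0.002,0.0003,0,0,0,0,5],[0.004,0.0003,0,0,0,0,5],[0.004,0.0003,0,0,0,0,5]]]' 15
python3 -m jog '[[[0.002,0,0,0,0,0,5],[0.003,0,0,0,0,0,5],[0.003,0,0,0,0,0,5]]]' 15
python3 - <<'E'
from h import *
goto([.4541,.2970,.04])
im=ctrl.camera('side')[:,:,::-1]; im=im[120:270,150:350]
cv2.imwrite(f"pics/side16.png",cv2.resize(im,None,fx=4,fy=4,interpolation=2))
E
```

```text
t: 28.3
position: [0.4554, 0.3003, 0.0343]
tcp_rot: [0.915, 1.569, -2.713]
contact_force: [-8.0, -4.9, 11.0]
width: 0.0211
t: 28.68
position: [0.4558, 0.3009, 0.0335]
tcp_rot: [-1.236, 1.57, 1.419]
contact_force: [-11.3, -4.4, 19.0]
width: 0.0214
t 28.68 pos [0.4558 0.3009 0.0335] F [-11.3  -4.4  19. ] w 0.0214 q [ 0.48  0.19  1.63  0.    1.32 -2.18]
R [[0.0, -0.468, -0.884], [0.001, -0.884, 0.468], [-1.0, -0.001, 0.0]]
shift [ 0.0015  0.0043 -0.0003] rot [0.04 0.02 0.05]
```

View pics/side16.png

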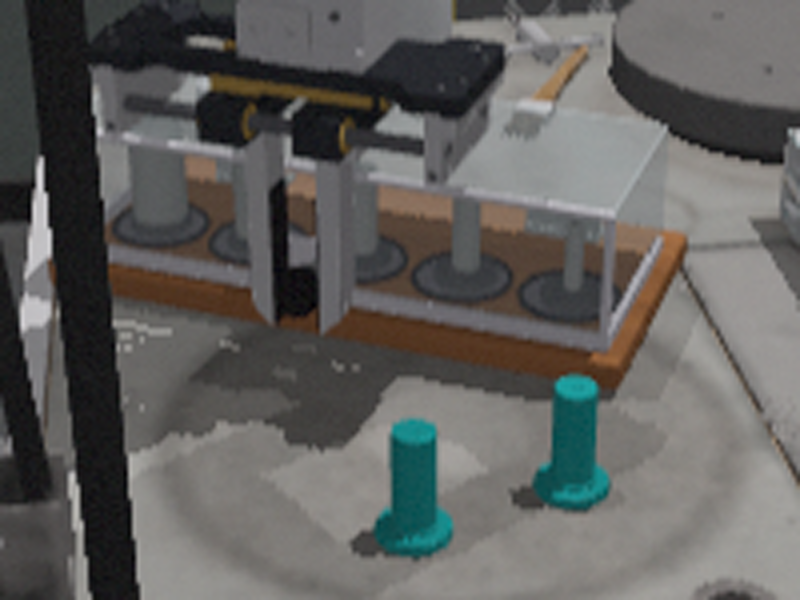

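```bash
python3 -m jog '[[[0,0,0,0,0,0,25],[0,0,0,0,0,0,50],[0,0,0,0,0,0,50],[-0.03,0.01,0,0,0,0,50],[-0.08,0.02,0,0,0,0,50],[-0.14,0.06,0,0,0,0,50],[-0.18,0.12,0,0,0,0,50],[-0.18,0.15,0,0,0,0,50]]]' 15
python3 - <<'E'
from h import *
goto([.4541,.2970,.1])
for n in("side","top"):
    im=ctrl.camera(n)[:,:,::-1]; cv2.imwrite(f"pics/{n}17f.png",im); im=im[120:270,150:350] if n=="side" else im[130:290,160:360]
    cv2.imwrite(f"pics/{n}17.png",cv2.resize(im,None,fx=4,fy=3.7,interpolation=2))
print('knob predicted shut',proj('side',[.4541,.2970,.04]),'6deg ajar',proj('side',[.456,.3007,.054]))
E
```

```text
t: 29.72
position: [0.3869, 0.1669, 0.2122]
tcp_rot: [-2.464, 1.564, 0.191]
contact_force: [-0.5, -0.6, -0.4]
width: 0.0468
t 29.73 pos [0.3869 0.1669 0.2122] F [-0.5 -0.6 -0.4] w 0.0468 q [ 0.27 -0.21  1.66 -0.    1.68 -2.38]
R [[0.007, -0.468, -0.884], [0.001, -0.884, 0.468], [-1.0, -0.004, -0.005]]
shift [ 0.1208 -0.1459  0.002 ] rot [ 0.03 -0.3   0.24]
knob predicted shut [223.97336183 192.08830158] 6deg ajar [224.59472789 184.54762352]
```

View pics/side17.png

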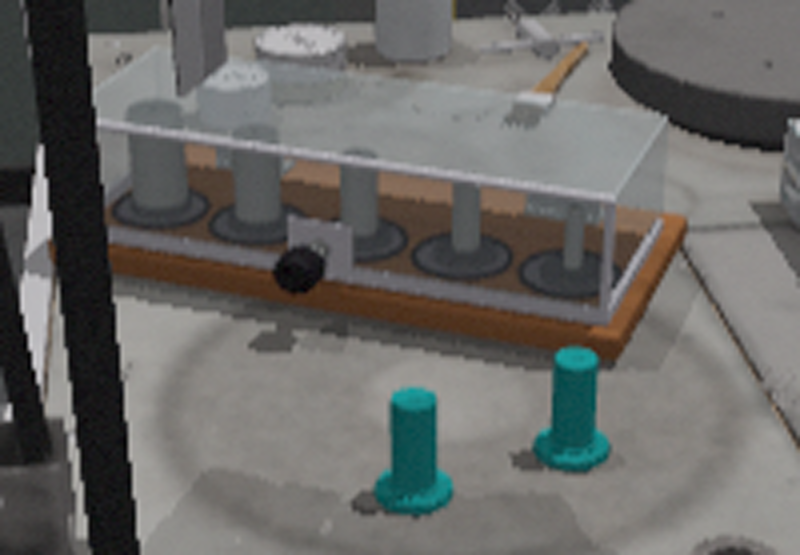

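View pics/top17.png

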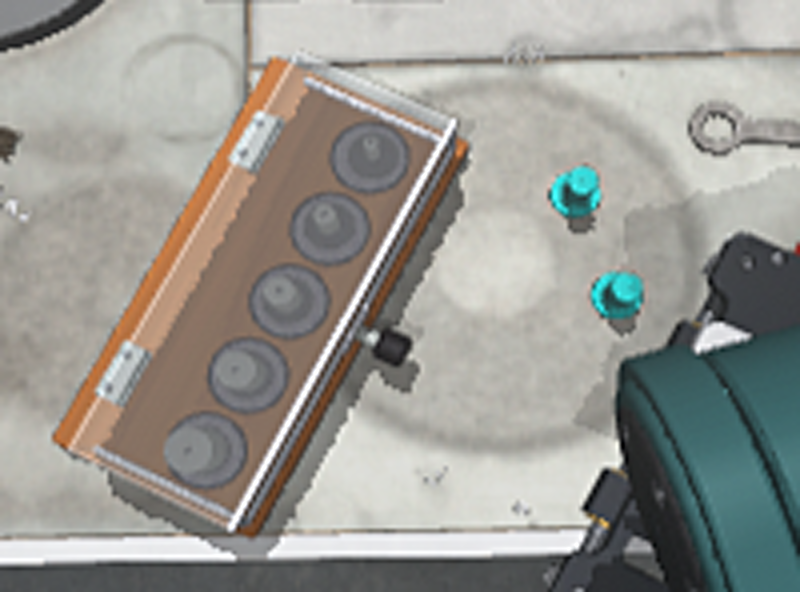

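```bash
python3 -m jog '[[[0,-0.04,0,0,0,0,10],[0,-0.09,0,0,0,0,0],[0,-0.13,0.001,0,0,0,0],[0.05,-0.146,0.002,0,0,0,0],[0.1,-0.146,0.002,0,0,0,0],[0.13,-0.146,0.002,0,0,0,0],[0.13,-0.146,0.002,0,0,0,0]]]' 15
python3 - <<'E'
from h import *
def tri(pu,pv):
    A=[];b=[]
    for n,(u,v) in (('top',pu),('side',pv)):
        o=ray(n,u,v,1.0); w=ray(n,u,v,0)-o; w/=np.linalg.norm(w); M=np.eye(3)-np.outer(w,w); A.append(M); b.append(M@o)
    return np.linalg.solve(sum(A),sum(b))
print(tri((257.4,222.8),(224.6,192.3)))
goto([.4541,.2970,.07])
E
```

```text
t: 30.7
position: [0.4502, 0.2972, 0.0747]
tcp_rot: [0.935, 1.563, -2.693]
contact_force: [-0.2, 0.0, 0.5]
width: 0.0007
[0.45546022 0.29739396 0.03925178]
t 30.7 pos [0.4502 0.2972 0.0747] F [-0.2  0.   0.5] w 0.0007 q [ 0.48  0.14  1.6   0.    1.41 -2.18]
R [[-0.007, -0.468, -0.884], [-0.003, -0.884, 0.468], [-1.0, 0.006, 0.005]]
shift [ 0.0127 -0.0017 -0.0036] rot [ 0.04  0.27 -0.37]
```

Knob measured at z 39.3 mm (shut = 40). A gentle confirming press on it:

```bash
python3 -m jog '[[[0.004,-0.001,-0.004,0,0,0,0],[0.008,-0.001,-0.004,0,0,0,0],[0.011,-0.001,-0.004,0,0,0,0],[0.011,-0.001,-0.004,0,0,0,0]]]' 15
python3 -m jog '[[[0.001,0,0,0,0,0,0],[0.002,0,0,0,0,0,0],[0.002,0,0,0,0,0,0]]]' 15
```

```text
t: 31.2
position: [0.4565, 0.2968, 0.0683]
tcp_rot: [-2.039, 1.57, 0.616]
contact_force: [-0.0, -0.6, 1.0]
width: 0.0007
t: 31.58
position: [0.4562, 0.2967, 0.0659]
tcp_rot: [0.618, 1.571, -3.011]
contact_force: [0.1, 0.6, -0.4]
width: 0.0002
```

```bash
python3 -m jog '[[[0.002,0,0,0,0,0,0],[0.004,0,0,0,0,0,0],[0.004,0,0,0,0,0,0]]]' 15
python3 -m jog '[[[0.001,0,0,0,0,0,0],[0.002,0,0,0,0,0,0],[0.002,0,0,0,0,0,0]]]' 15
```

```text
t: 31.95
position: [0.4563, 0.2968, 0.0622]
tcp_rot: [-1.96, 1.571, 0.695]
contact_force: [0.5, 0.3, 2.7]
width: 0.0002
t: 32.33
position: [0.4564, 0.2968, 0.0619]
tcp_rot: [-2.162, 1.57, 0.492]
contact_force: [-2.8, -2.1, 8.5]
width: 0.0005
```

```bash
python3 -m jog '[[[0.001,0,0,0,0,0,0],[0.002,0,0,0,0,0,0],[0.002,0,0,0,0,0,0]]]' 15
python3 -m jog '[[[-0.03,0,0,0,0,0,0],[-0.08,0.01,0,0,0,0,0],[-0.14,0.06,0,0,0,0,0],[-0.15,0.12,0,0,0,0,20],[-0.15,0.15,0,0,0,0,20],[-0.15,0.15,0,0,0,0,20],[-0.15,0.15,0,0,0,0,20]]]' 15
python3 - <<'E'
from h import *
for n in("side","top"):
    im=ctrl.camera(n)[:,:,::-1]; im=im[120:270,150:350] if n=="side" else im[130:290,160:360]
    cv2.imwrite(f"pics/{n}18.png",cv2.resize(im,None,fx=4,fy=3.7,interpolation=2))
E
```

```text
t: 32.7
position: [0.4565, 0.2969, 0.0618]
tcp_rot: [-2.225, 1.569, 0.43]
contact_force: [-6.3, -3.6, 16.1]
width: 0.0006
t: 33.58
position: [0.3864, 0.1645, 0.2077]
tcp_rot: [-1.244, 1.57, 1.411]
contact_force: [0.5, 0.7, -0.5]
width: 0.0188
```

View pics/side18.png

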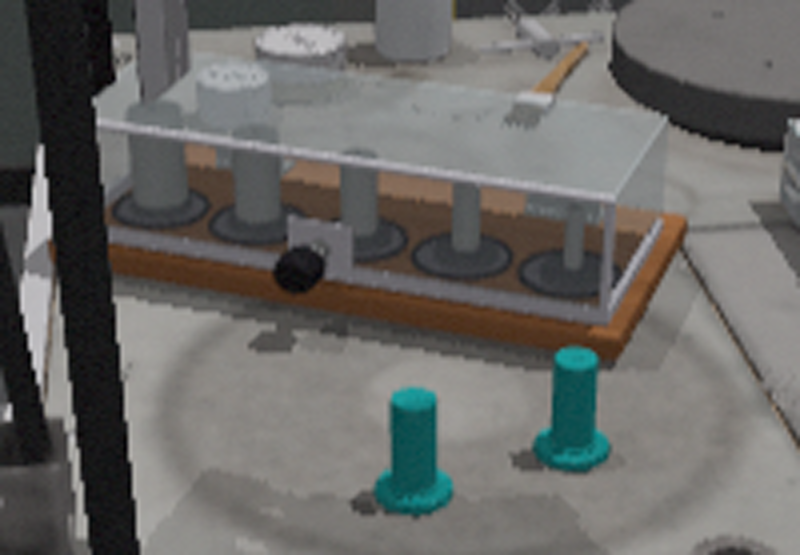

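The side view shows the cover shut, with the knob at about (225, 192) full-frame, where shut is predicted. The five gauges stand upright in order under it, and the turquoise look-alikes have not moved. I'm handing in.

```bash
python3 -c "
from station import ctrl
print(ctrl.close_job())"
```

```text
the job is handed in; nothing more can be done
None
```

The job is done and handed in at about 34 s on the robot's clock. I opened the cover by its knob and stood size 4 in the left seat, size 3 in the middle seat and size 2 in the right seat. Then I swung the cover shut and pressed it home.

- **Gauge sizes:** the finger openings while gripping were 23.8, 18.7 and 13.4 mm, against nominal diameters of 24, 19 and 14 mm.
- **Row:** the last side picture shows all five upright, running 5-4-3-2-1 from left to right. The end gauges and the turquoise look-alikes were not touched.
- **Cover:** after I released the knob, it measured 39 mm above the bench (40 mm when fully shut). A second press of 16 N did not move it, and the picture after that shows it still shut.
- **Disagreements:** none beyond the 2–3 mm spread between the two cameras. The cover started about 6° ajar.

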